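# Plug the test gauge into the bench air coupler

### The job

Check the air line: pull the coupler's steel sleeve down until it catches and stays back by itself, then take the round pressure gauge from the wooden rack and push its plug fully home, so that the sleeve springs up again and locks it; let go of it. Push gently, feeling for the seat, never pressing the gauge hard, and leave the other fittings in the rack and everything else on the bench where it is.

Things in the scene. Friction and masses are not known exactly. Their poses are not given: they have to be found in the camera images.
- outlet: Air outlet bolted to the bench: blue block 90 x 90 x 30 mm, origin at the centre of its underside, z up. On its vertical centre axis stands a brass coupler, mouth up, on a 20 mm pipe screwed in to an unmeasured depth: it stands h = 0 to 30 mm higher than the two outlet points say, different each time, fixed during a run; find it by touch or sight.
- outlet_mouth (a point): Fixed point on the coupler's axis, 110 mm above the bench: where the top of the mouth, a black rubber cushion ring 29 mm across that yields up to 3 mm at 8 N/mm, would be at h = 0; the true one is h (0 to 30 mm) higher. Bore 17.5 mm wide, funnel to 22.5 mm. Three locking balls 14 mm below the top block it while the sleeve is forward.
- outlet_sleeve (a point): Fixed point on the coupler's axis, 88 mm above the bench: where the centre of the forward (up) sleeve would be at h = 0; the true one is h (0 to 30 mm) higher. The sleeve is a knurled steel ring 40 mm across, 24 mm tall, its top 10 mm below the mouth's top; the body below it is 32 mm wide, the body above it 30 mm wide.
- sleeve (a joint): How far the sleeve is pulled back, straight down, in m: 0 forward (up), stop at 0.009. Spring: 4 N up at 0, 7 N at the stop. Pulled to the stop, the valve piston jumps up under the balls and keeps it back: let go, it stays at about 0.006. A plug pushed home lets the balls drop into its groove and the sleeve snaps to about 0.
- valve (a joint): Black valve piston in the bore, in m, growing downwards: 0 at the start (18 mm under the mouth's top), about -0.007 (11 mm under the mouth's top) once the sleeve has caught, about +0.008 with a plug locked home. Spring: 4.5 N up at -0.007, 9.5 N at +0.009; seating a plug takes about 5 to 12 N, then its flange meets the rubber cushion.
- gauge_case (a point): Centre of the gauge's black round case, half-way up: upright cylinder 46 mm across, 28 mm tall, white dial on top (bezel to 16.5 mm above this point), z up. 0.2 kg. Below: brass hexagon 24 mm wide, 12 mm tall; flange 29 mm across, 3 mm thick, its underside 29 mm below this point; grooved steel plug 16 mm across, 27 mm long. Stands plug down in a rack hole, flange on the rack's top.
- gauge_nose (a point): Tip of the gauge's plug, on its axis, 56 mm below the centre of the case.
- rack: Wooden rack 70 x 240 x 34 mm fixed to the bench, origin at the centre of its underside; three holes along its long (y) axis at -80, 0 and +80 mm hold the gauge, the red-capped plug and the nozzle, in any order.
- cap_plug: Blanking plug with a red cap 32 mm across; origin at the plug's tip, 27 mm below the rack's top; its top is 15 mm above the rack. Leave it.
- nozzle: Brass and aluminium nozzle, 26 mm across; origin at the plug's tip, 27 mm below the rack's top; its top is 35 mm above the rack. Leave it.
- glue: Yellow glue bottle, 56 mm across, 150 mm tall; origin under its centre. Leave it.
- screw_jar: Amber jar, 66 mm across, 80 mm tall; origin under its centre. Leave it.
- sanding_block: Cork block 70 x 40 x 30 mm; origin under its centre. Leave it.
- mallet: Wooden hammer lying on the bench. Leave it.
- driver: Screwdriver with a green handle lying on the bench. Leave it.
- cushion (a joint): Squash of the black rubber ring on the coupler's mouth, in m: 0 free, limit 0.003; 8 N per mm. It meets the gauge's flange 1 to 4 mm after the lock has snapped; more than 0.0022 (a push of about 25 N) is pressing too hard.

How it is judged:
On the way, in this order (a step that is already met when the one before it is completed fails the run):
1. the sleeve has been pulled back and stays back by itself, with no finger on the coupler (value of joint sleeve above 0.004 m and value of joint valve below -0.005 m and contact force between the fingers and outlet below 0.2 N), for 0.2 s.
2. the gauge's plug is home and the sleeve has sprung forward over it (value of joint sleeve below 0.002 m and value of joint valve above 0.006 m and horizontal distance between gauge_nose and outlet below 0.004 m), for 0.1 s.
At the end, for the whole second after the job is handed in: The gauge stands upright (within 0.15 rad) in the coupler, its nose within 4 mm of the coupler's axis, the valve pushed open by more than 6 mm and the sleeve forward (less than 2 mm back), the gauge at rest and released (all of step 2 and angle between gauge_case's own z axis and vertical below 0.15 rad and linear speed of gauge below 0.02 m/s); the robot touches nothing.
It fails at once if the gauge is pressed hard: the rubber ring on the coupler's mouth is squashed by more than 2.2 mm (a push of about 25 N) (value of joint cushion above 0.0022 m).
It fails at once if another fitting, or a thing lying on the bench, has been moved more than 30 mm (distance of any of cap_plug, nozzle, glue, screw_jar, sanding_block, mallet, driver from where it was at the start of the episode above 0.03 m).
It also fails if it takes over 54 s, if anything falls off the work surface, if the arm or the gripper's body presses on something with over 40 N, if the wrist force passes 120 N, or if a joint passes its speed limit or range.

### The arm

A 7-joint arm with a two-finger parallel gripper is mounted at the origin on the work surface. World frame = base frame: x ahead of the robot, y to its left, z up, the work surface at z = 0. Lengths are in m, angles in rad, forces in N, time in s.
With the tool pointing down it reaches from about 0.4 to 0.85 m from the base axis. Payload 10.4 kg.
Tool frame: the origin (TCP) lies at the very end of the fingers, on their centre line; the grasp point (between the pads) lies 19 mm behind it; z points along the fingers, y is the line along which they close (so a half turn about z gives the same grasp; the last joint's range is limited). The gripper opens to 87 mm and grips with 3 to 60 N. Pads are 19 mm wide; open, the fingers measure 117 mm over their backs; the gripper's body (75 mm by 190 mm) begins 51 mm behind the grasp point.
Start: joints at [1.309, 0.332, -0.065, 1.46, 0.022, 1.35, -0.088], TCP at [0.148, -0.607, 0.223] pointing down, gripper open.
Joint ranges: [-2.6, 2.6], [-0.5, 2.12], [-1.47, 1.34], [0.16, 2.42], [-1.27, 4.41], [0.06, 2.06], [-2.6, 2.6]. Speed limits (rad/s): [2.22, 2.22, 2.79, 2.79, 3.14, 3.14, 3.14].

### API

Orientations are given as a unit quaternion [x, y, z, w].
In Python, from bench import r gives the robot as it stands.
- The arm moves only by the shell command python3 -m crank 'ROWS' [FORCE]. ROWS is JSON, a list that holds one entry, the list of rows, each a list of 5 numbers: the shift along the tool's x, y, z in mm, then the turn about the tool's z in degrees, then the opening, from -1 (shut) to 1 (fully open). A call has 1 to 20 rows; each row is the pose to reach, as a shift and turn from the pose commanded when the call began, along the tool's axes at that moment; what a row does not reach only later rows make up. A row lasts 1/10 s, in which the tool goes at most 50 mm and 8.59 degrees, less where a joint would pass 70% of its speed; a pose out of reach is approached as far as the arm can. A call with a gripper value outside its range is refused whole. The fingers move at their own pace and stop on an object; FORCE is the grip in N (left out, the last holds). Time passes only in rows, so rows that repeat a pose let the fingers close. It gives the time, the measured TCP pose, the force, the opening and the grip force at its end, in the units of the state.
- r.read_state(): the state, without advancing time (a new reading comes with each control period).
- r.camera(name): name is "scene" or "top" or "wrist"; returns a dict with "image" (480x640x3 uint8, red, green, blue), "vfov" (degrees; the focal length in pixels is half the picture's height over the tangent of half this angle, whatever the lens; pixels are square), "cx", "cy" (the principal point, pixels), "eye" and "attitude" of the camera in the world. Camera axes: x right, y down, z forward; pixel columns grow to the right and rows downward; lengths in m; the calibration is good to about 2 mm. A picture is of the moment at which its call begins. There is no depth.
- r.close_job(): hands the job in; it is judged then, once.
The state is a dict: "time": time; "joint_positions": joint angles; "joint_vel": joint speeds; "joint_torque": joint torques, N m; "ee_pos": TCP position; "eef_rot": TCP orientation; "ft_force": force on the tool from outside, world axes, zero at the start; "torque": the same for the moment, N m; "width": finger opening in m; "grip_force": force on a finger pad.
Only numpy, scipy, OpenCV 4.12 (cv2) and the standard library are available. Lean on these libraries where they do the work, as an engineer would, in place of code of your own. Each camera call takes 0.05 s, during which the arm holds its last target. There are 200 camera calls.

## Working session

There is one attempt and no reset: what is moved stays moved. The work goes in short steps, Python scripts to look and compute and a shell command to move; the robot and the scene stay as the last step left them, time stands still between calls to the robot, and variables do not carry over. Pictures are saved under pics/ and viewed, at most 10 in all, crops included, and the job is handed in when it is done.

```bash
mkdir -p pics; ls
python3 - <<'E'
from bench import r
import cv2,numpy as np
s=r.read_state()
print(s['time'],s['ee_pos'],s['eef_rot'],s['width'],s['ft_force'])
ims=[]
for n in("scene","top"):
    c=r.camera(n); print(n,c['vfov'],c['cx'],c['cy'],c['eye'],c['attitude'])
    np.savez('pics/%s0.npz'%n,**c)
    cv2.imwrite(f'pics/{n}0.png',c['image'][:,:,::-1])
E
```

```text
pics
0.0 [ 0.14774573 -0.60690414  0.22174902] [ 9.92879837e-01  1.19118147e-01 -1.14992964e-04 -6.94647482e-04] 0.08712302722387358 [ 0.82752775 -0.25064044 -0.44975358]
scene 44.697309746893815 320.23137801057504 243.92262305619693 [ 1.25144163 -0.10733009  1.25838532] [ 0.7223885   0.63759477 -0.17912185 -0.19885455]
top 48.4445727516199 310.76189701166953 234.58876411399328 [0.27573538 0.00662987 1.45022101] [-0.6978783   0.71070165 -0.0714304   0.05259984]
```

View pics/scene0.png

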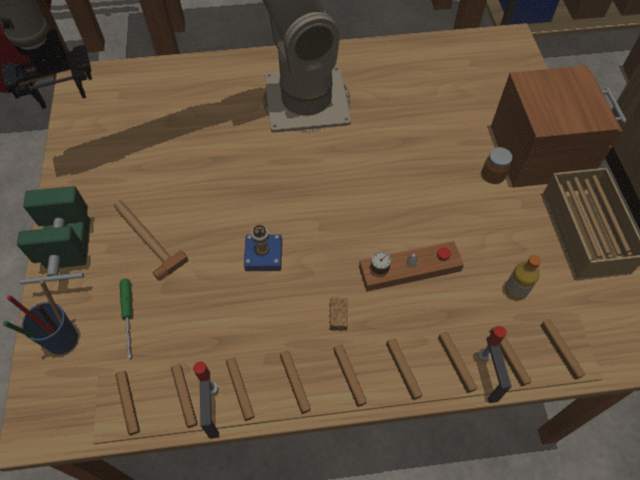

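View pics/top0.png

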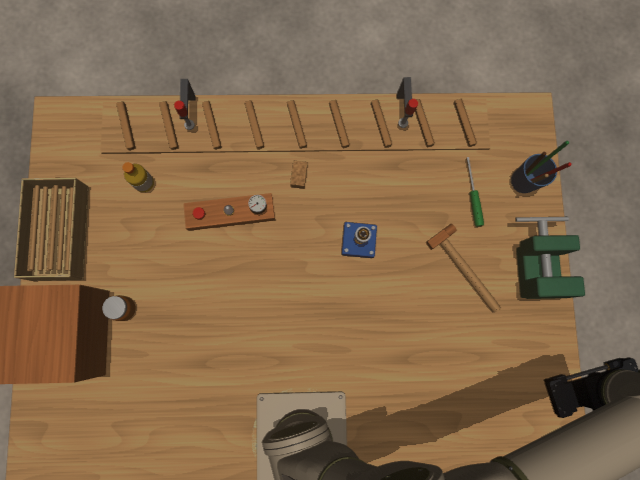

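The scene view shows the outlet at (263,252) with its mouth at about (260,233), and the gauge dial at (381,262). In the top view the mouth is at (362,235) and the gauge at (257,204), at the right-hand end of the rack. Next I'll enlarge both views for pixel-accurate centres.

```bash
cat > h.py <<'E'
import numpy as np,cv2
from scipy.spatial.transform import Rotation as R
def ray(c,u,v):
    f=240/np.tan(np.radians(float(c['vfov']))/2)
    d=R.from_quat(c['attitude']).as_matrix()@np.array([(u-c['cx'])/f,(v-c['cy'])/f,1])
    return np.array(c['eye']),d/np.linalg.norm(d)
def plane(c,u,v,z):
    e,d=ray(c,u,v); return e+d*(z-e[2])/d[2]
def tri(a,b):
    A=np.zeros((3,3));B=np.zeros(3)
    for e,d in(a,b):
        P=np.eye(3)-np.outer(d,d);A+=P;B+=P@e
    p=np.linalg.solve(A,B); return p,[np.linalg.norm((np.eye(3)-np.outer(d,d))@(p-e)) for e,d in(a,b)]
def pix(c,p):
    f=240/np.tan(np.radians(float(c['vfov']))/2)
    q=R.from_quat(c['attitude']).as_matrix().T@(np.array(p)-c['eye'])
    return f*q[0]/q[2]+c['cx'],f*q[1]/q[2]+c['cy']
E
python3 - <<'E'
from h import *
S=np.load('pics/scene0.npz');T=np.load('pics/top0.npz')
o=[]
for c,l in((S,[(262,240),(381,262)]),(T,[(361,238),(257,204)])):
    row=[]
    for x,y in l:
        row.append(cv2.resize(c['image'][y-25:y+25,x-30:x+30],None,fx=6.6667,fy=6,interpolation=cv2.INTER_CUBIC)[:300,:400])
    o.append(np.hstack(row))
cv2.imwrite('pics/crops.png',np.vstack(o)[:,:,::-1])
for n,c in(('S',S),('T',T)):
    h=cv2.cvtColor(c['image'],cv2.COLOR_RGB2HSV)
    m=cv2.inRange(h,(108,120,60),(125,255,255)); k,L,st,ce=cv2.connectedComponentsWithStats(m)
    for i in range(1,k):
        if st[i,4]>150: print(n,st[i],ce[i],plane(c,*ce[i],0.03))
p=plane(T,257,204,.08);print('gauge approx',p)
E
```

```text
S [245 236  36  30 612] [263.28431373 252.98856209] [ 0.52493017 -0.16361567  0.03      ]
T [342 223  34  34 620] [357.6483871  240.92419355] [ 0.5080465  -0.16044066  0.03      ]
gauge approx [0.60255452 0.10722655 0.08      ]
```

View pics/crops.png

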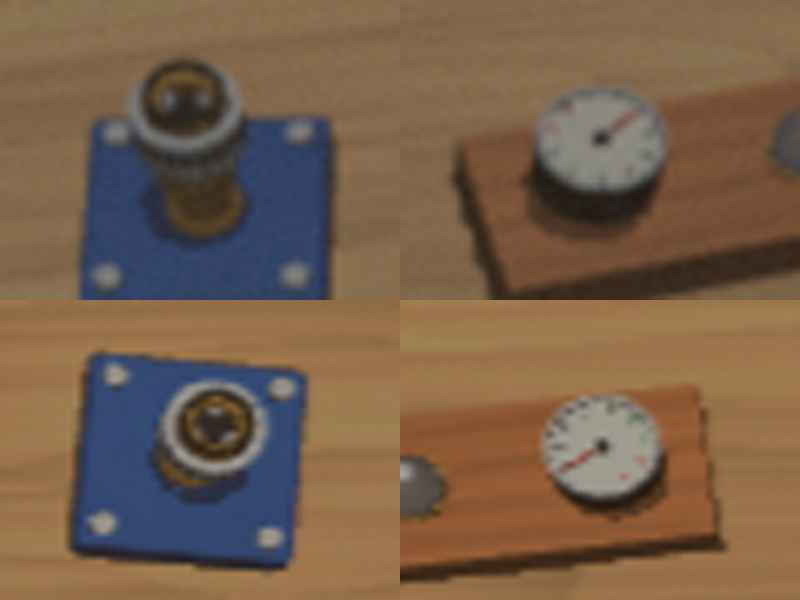

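Run:
```python
from h import *
S=np.load('pics/scene0.npz');T=np.load('pics/top0.npz')
print('mouth',tri(ray(S,259.4,230.5),ray(T,363.4,233.7)))
print('dial',tri(ray(S,381,259.8),ray(T,257.3,203.3)))
print('block T',plane(T,359.9,239,.032)); print('block S',plane(S,232+205/6.667,215+203/6,.032))
print('dial T at z',plane(T,257.3,203.3,.034+.029+.0165))
a=plane(T,331+(116)/6.667,213+75/6,.032);b=plane(T,331+283/6.667,213+88/6,.032);print(np.degrees(np.arctan2(*(b-a)[1::-1])),np.linalg.norm(a-b))
a=plane(T,227+0/6.667,179+115/6,.034);b=plane(T,227+295/6.667,179+87/6,.034);print('rack',np.degrees(np.arctan2(*(b-a)[1::-1])))
from bench import r
print(R.from_quat(r.read_state()['eef_rot']).as_matrix())
```

```text
mouth (array([ 0.51285534, -0.1651528 ,  0.11372101]), [np.float64(0.0008221445170585275), np.float64(0.0008221445170586182)])
dial (array([0.60531787, 0.10762708, 0.07697436]), [np.float64(0.0009799928918179436), np.float64(0.0009799928918179498)])
block T [ 0.51288973 -0.1664958   0.032     ]
block S [ 0.51423289 -0.16396815  0.032     ]
dial T at z [0.60455249 0.10647042 0.0795    ]
-95.92293734089941 0.06832009864709189
rack -84.58787770167191
[[ 9.71631982e-01  2.36497727e-01 -3.41043440e-04]
 [ 2.36497968e-01 -9.71631243e-01  1.19935291e-03]
 [-4.77242236e-05 -1.24598573e-03 -9.99999223e-01]]
```

```bash
python3 -m crank '[[[459,-343,0,0,1],[459,-343,0,0,1],[459,-343,0,0,1],[459,-343,0,0,1],[459,-343,0,0,1],[459,-343,0,0,1],[459,-343,0,0,1],[459,-343,0,0,1],[459,-343,0,0,1],[459,-343,0,0,1],[459,-343,0,0,1],[459,-343,0,0,1],[459,-343,0,0,1],[459,-343,0,0,1],[459,-343,0,0,1],[459,-343,0,0,1]]]' 20
python3 - <<'E'
from bench import r
from h import *
s=r.read_state();print(s['joint_positions'],s['ft_force'])
c=r.camera('wrist');np.savez('pics/w1.npz',**c);cv2.imwrite('pics/w1.png',c['image'][:,:,::-1])
print(c['eye'],c['attitude'],c['vfov'],pix(c,[.513,-.165,.114]),pix(c,[.513,-.165,.03]))
E
```

```text
time: 1.7
ee_pos: [0.512, -0.1669, 0.2225]
eef_rot: [0.993, 0.118, -0.0, 0.0]
ft_force: [-0.6, 0.0, -0.0]
width: 0.0873
grip_force: 0.0
[ 0.68077821  0.17888662 -0.50386698  1.6689486   0.08946205  1.31677772
 -1.17322782] [-0.57782975  0.04712141 -0.01670723]
[ 0.59389981 -0.14723442  0.38353794] [ 0.77678283 -0.61102914 -0.09450831  0.1196662 ] 68.06948680027021 (np.float64(317.1499077467385), np.float64(240.57089775732052)) (np.float64(317.6502826352929), np.float64(216.358371519829))
```

View pics/w1.png

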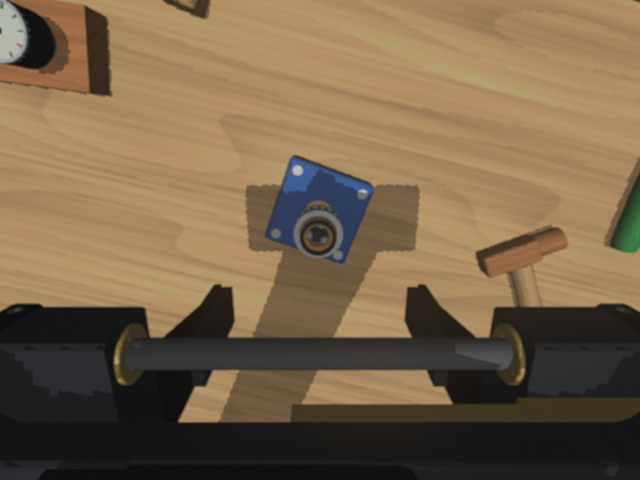

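The wrist view shows the coupler mouth at (318,236) and the block's bolts centred on about (318,213). Both agree with the prediction to 4 px. I'll descend around the sleeve with the fingers open.

```bash
python3 - <<'E'
from h import *
c=np.load('pics/w1.npz')
print(plane(c,318,236,.113),plane(c,318.5,213,.032))
E
python3 -m crank '[[[0,0,40,0,1],[0,0,80,0,1],[0,0,120,0,1],[0,0,147,0,1],[0,0,147,0,1],[0,0,147,0,1]]]' 5
python3 -m crank '[[[0,0,0,0,-0.4],[0,0,0,0,-0.4],[0,0,0,0,-0.4],[0,0,0,0,-0.4],[0,0,0,0,-0.4],[0,0,0,0,-0.4],[0,0,0,0,-0.4],[0,0,0,0,-0.4]]]' 5
```

```text
[ 0.51654646 -0.16483471  0.113     ] [ 0.51703751 -0.1649202   0.032     ]
time: 2.35
ee_pos: [0.5128, -0.1659, 0.0764]
eef_rot: [0.993, 0.119, 0.0, 0.0]
ft_force: [0.5, 0.6, 0.7]
width: 0.0868
grip_force: 0.0
time: 3.15
ee_pos: [0.5127, -0.1655, 0.0755]
eef_rot: [0.993, 0.119, 0.0, 0.0]
ft_force: [0.1, -0.3, -1.1]
width: 0.04
grip_force: 5.0
```

```bash
python3 -m crank '[[[0,0,0,0,-0.4],[0,0,0,0,-0.4],[0,0,2,0,-0.4],[0,0,4,0,-0.4],[0,0,6,0,-0.4],[0,0,8,0,-0.4],[0,0,8,0,-0.4]]]' 25
python3 -m crank '[[[0,0,1,0,-0.4],[0,0,2,0,-0.4],[0,0,3,0,-0.4],[0,0,3,0,-0.4]]]' 25
```

```text
time: 3.85
ee_pos: [0.5127, -0.1655, 0.0675]
eef_rot: [0.993, 0.119, 0.0, 0.0]
ft_force: [-2.1, -0.8, 5.6]
width: 0.0395
grip_force: 25.0
time: 4.25
ee_pos: [0.5129, -0.1656, 0.0663]
eef_rot: [0.993, 0.119, 0.0, 0.001]
ft_force: [-10.0, 2.1, 22.9]
width: 0.0393
grip_force: 25.0
```

```bash
python3 -m crank '[[[0,0,-2,0,-0.4],[0,0,-2,0,-0.4],[0,0,-2,0,0.6],[0,0,-2,0,0.6],[0,0,-2,0,0.6],[0,0,-2,0,0.6],[0,0,-2,0,0.6]]]' 25
python3 - <<'E'
from bench import r
from h import *
s=r.read_state();print(s['ft_force'],s['ee_pos'],s['joint_positions'])
c=r.camera('wrist');cv2.imwrite('pics/w2.png',c['image'][:,:,::-1]);np.savez('pics/w2.npz',**c)
c=r.camera('scene');S=cv2.resize(c['image'][205:265,222:302],(640,480),interpolation=cv2.INTER_CUBIC);cv2.imwrite('pics/s2.png',S[:,:,::-1])
E
```

```text
time: 4.95
ee_pos: [0.5126, -0.1654, 0.0664]
eef_rot: [0.993, 0.119, -0.0, -0.0]
ft_force: [0.6, 1.3, 0.5]
width: 0.067
grip_force: 0.0
[0.58932385 1.29074938 0.50452412] [ 0.51264879 -0.16536861  0.06638663] [ 0.64935358  0.33258889 -0.48751872  1.8422377   0.18142302  1.01081044
 -1.24430176]
```

View pics/w2.png

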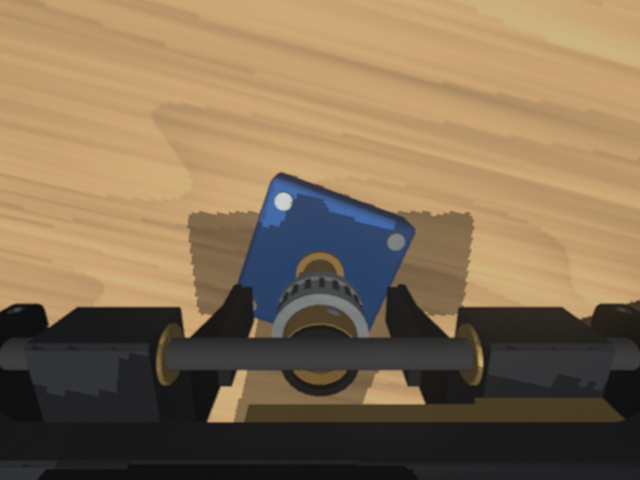

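The wrist view shows the sleeve's bright top edge at about row 291 (columns 273–370) and the near edge of the rubber ring at about row 394. I'll compare these with the projections for a forward sleeve and a caught sleeve.

Run:
```python
from h import *
c=np.load('pics/w2.npz')
up=-R.from_quat(c['attitude']).as_matrix()[:,1]; up[2]=0; up/=np.linalg.norm(up); print(up)
rt=R.from_quat(c['attitude']).as_matrix()[:,0]
for x in(.513,.5165):
  a=np.array([x,-.1652,0]); z=np.array([0,0,1])
  for m in(.110,.114,.118,.122):
    print(x,m,'mouth near',round(pix(c,a+m*z-up*.0145)[1],1),'w',[round(pix(c,a+m*z+k*.0145*rt)[0],1) for k in(-1,1)],'sleeve far edge d=0,6,9',[round(pix(c,a+(m-.010-d)*z+up*.02)[1],1) for d in(0,.006,.009)],'w6',[round(pix(c,a+(m-.016)*z+k*.02*rt)[0],1) for k in(-1,1)])
  print('bolt', plane(c,283.5,201.5,.032),plane(c,396.5,242,.032))
g=c['image'][:,:,:].astype(int)
print(g[270:330:2,320].tolist())
```

```text
[0.97123526 0.23812197 0.        ]
0.513 0.11 mouth near 390.0 w [np.float64(281.0), np.float64(356.1)] sleeve far edge d=0,6,9 [np.float64(300.2), np.float64(293.6), np.float64(290.5)] w6 [np.float64(272.1), np.float64(365.3)]
0.513 0.114 mouth near 397.1 w [np.float64(279.9), np.float64(357.1)] sleeve far edge d=0,6,9 [np.float64(304.9), np.float64(297.9), np.float64(294.7)] w6 [np.float64(270.8), np.float64(366.4)]
0.513 0.118 mouth near 404.7 w [np.float64(278.7), np.float64(358.3)] sleeve far edge d=0,6,9 [np.float64(309.9), np.float64(302.5), np.float64(299.1)] w6 [np.float64(269.6), np.float64(367.7)]
0.513 0.122 mouth near 412.7 w [np.float64(277.5), np.float64(359.4)] sleeve far edge d=0,6,9 [np.float64(315.1), np.float64(307.4), np.float64(303.7)] w6 [np.float64(268.2), np.float64(369.0)]
bolt [ 0.55353647 -0.13499831  0.032     ] [ 0.54595144 -0.20312822  0.032     ]
0.5165 0.11 mouth near 382.8 w [np.float64(282.9), np.float64(358.6)] sleeve far edge d=0,6,9 [np.float64(292.4), np.float64(286.0), np.float64(283.0)] w6 [np.float64(273.7), np.float64(367.5)]
0.5165 0.114 mo
[... 388 characters left out ...]
mouth near 405.1 w [np.float64(279.5), np.float64(362.1)] sleeve far edge d=0,6,9 [np.float64(306.7), np.float64(299.2), np.float64(295.7)] w6 [np.float64(269.9), np.float64(371.5)]
bolt [ 0.55353647 -0.13499831  0.032     ] [ 0.54595144 -0.20312822  0.032     ]
[[77, 67, 51], [71, 72, 72], [70, 72, 73], [78, 80, 81], [52, 54, 55], [41, 42, 45], [41, 43, 45], [42, 42, 45], [49, 50, 52], [68, 70, 71], [70, 72, 72], [72, 74, 74], [111, 114, 114], [128, 132, 132], [126, 130, 130], [123, 127, 127], [122, 126, 125], [105, 103, 98], [79, 65, 43], [79, 64, 41], [79, 64, 41], [79, 64, 41], [79, 64, 41], [79, 64, 41], [79, 64, 41], [79, 64, 42], [88, 71, 44], [96, 78, 49], [32, 30, 28], [29, 29, 29]]
```

View pics/s2.png

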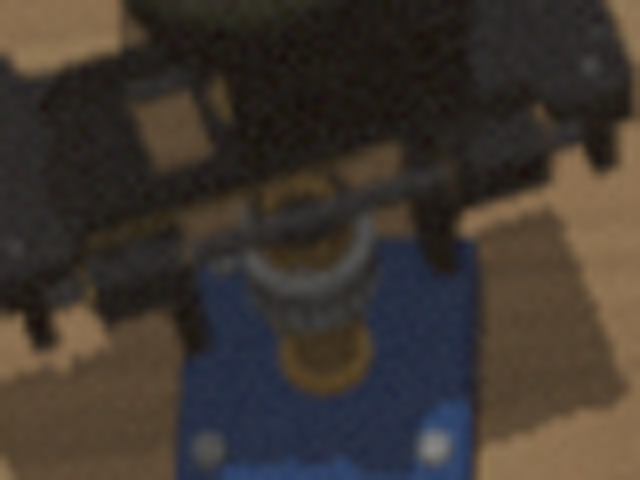

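The sleeve's edge sits about 6 mm low relative to the mouth, and clear brass shows above the sleeve in the scene view, so the sleeve has caught. Next I'll lift and go over the gauge, turning across the rack.

```bash
python3 -m crank '[[[0,0,-50,0,0.6],[0,0,-100,0,0.6],[0,0,-155,0,0.6],[50,-77,-155,-8,1],[79,-122,-155,-16,1],[105,-162,-155,-24,1],[130,-200,-155,-32,1],[157,-243,-155,-40,1],[157,-243,-155,-48,1],[157,-243,-155,-56,1],[157,-243,-155,-64,1],[157,-243,-155,-72,1],[157,-243,-155,-82,1],[157,-243,-155,-82,1],[157,-243,-155,-82,1],[157,-243,-155,-82,1]]]' 25
python3 - <<'E'
from bench import r
from h import *
s=r.read_state();print(s['joint_positions'],s['ft_force'])
c=r.camera('wrist');np.savez('pics/w3.npz',**c);cv2.imwrite('pics/w3.png',c['image'][:,:,::-1])
h=cv2.cvtColor(c['image'],cv2.COLOR_RGB2HSV);u,v=pix(c,[.607,.108,.0795]);print(u,v)
m=cv2.inRange(h,(0,0,110),(179,50,255));k,L,st,ce=cv2.connectedComponentsWithStats(m)
for i in range(1,k):
    if st[i,4]>100: print(st[i],ce[i],plane(c,*ce[i],.0795))
E
```

```text
time: 6.65
ee_pos: [0.6078, 0.1077, 0.2215]
eef_rot: [0.672, 0.74, -0.0, 0.0]
ft_force: [-0.1, -0.2, 0.3]
width: 0.0869
grip_force: 0.0
[ 0.38038619  0.43783048 -0.84347175  1.44997714  0.32732885  1.39929274
 -0.37586998] [-0.08432433 -0.24805167  0.28666125]
317.1161730673318 229.86483074042252
[604  10  24  10 148] [615.10810811  14.22972973] [0.8117332  0.29474046 0.0795    ]
[308 121  16  20 221] [316.04977376 131.12217195] [0.59823459 0.19073658 0.0795    ]
[ 596  186   44  125 2628] [625.24619482 264.33371385] [0.88968344 0.10272199 0.0795    ]
[ 293  206   50   44 1437] [318.04523312 227.76200418] [0.6076331  0.10999204 0.0795    ]
```

View pics/w3.png

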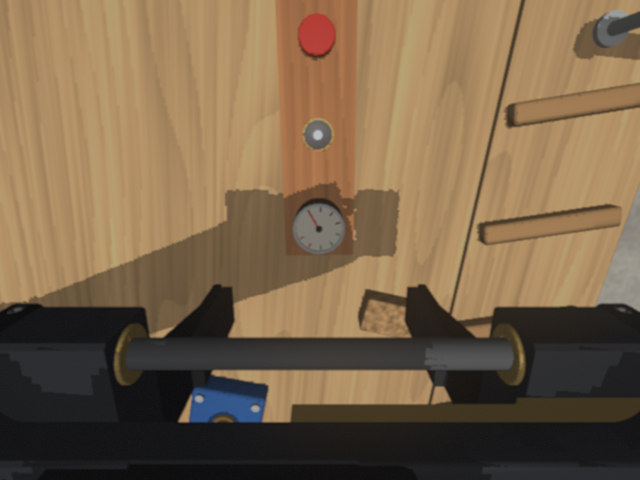

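The wrist view shows the dial at (318,228), with the nozzle at (317,132) and the red cap at (317,35) further up. The gauge lies between the fingers, so I'll descend and grip lightly.

```bash
python3 -m crank '[[[0,0,50,0,1],[0,0,100,0,1],[0,0,145,0,1],[0,0,174,0,1],[0,0,174,0,1],[0,0,174,0,0],[0,0,174,0,0],[0,0,174,0,0],[0,0,174,0,0],[0,0,174,0,0],[0,0,174,0,0],[0,0,174,0,0]]]' 5
python3 -m crank '[[[0,0,0,0,-0.4],[0,0,0,0,-0.4],[0,0,0,0,-0.4],[0,0,0,0,-0.4]]]' 5
python3 -m crank '[[[0,0,0,0,-0.4],[0,0,0,0,-0.4]]]' 20
```

```text
time: 7.9
ee_pos: [0.6077, 0.1078, 0.0477]
eef_rot: [0.671, 0.741, -0.0, 0.0]
ft_force: [-1.9, -0.1, 2.9]
width: 0.0457
grip_force: 5.0
time: 8.3
ee_pos: [0.6077, 0.1078, 0.0476]
eef_rot: [0.671, 0.741, -0.0, 0.0]
ft_force: [-3.5, -1.4, 4.1]
width: 0.0456
grip_force: 5.0
time: 8.5
ee_pos: [0.6077, 0.1078, 0.0477]
eef_rot: [0.671, 0.741, -0.0, 0.0]
ft_force: [-3.1, -1.1, 4.4]
width: 0.0458
grip_force: 20.0
```

```bash
python3 -m crank '[[[0,0,-15,0,-0.4],[0,0,-40,0,-0.4],[0,0,-90,0,-0.4],[0,0,-135,0,-0.4],[-42,-19,-135,0,-0.4],[-84,-38,-135,0,-0.4],[-126,-58,-135,0,-0.4],[-170,-78,-135,0,-0.4],[-210,-96,-135,0,-0.4],[-240,-110,-135,0,-0.4],[-262,-120,-135,0,-0.4],[-262,-120,-135,0,-0.4],[-262,-120,-135,0,-0.4],[-262,-120,-135,0,-0.4]]]' 20
python3 - <<'E'
from bench import r
from h import *
s=r.read_state();print(s['ft_force'],s['ee_pos'],s['joint_positions'])
o=[]
for n in('scene','top'):
    c=r.camera(n);np.savez(f'pics/{n}4.npz',**c)
    u,v=pix(c,[*s['ee_pos'][:2],s['ee_pos'][2]+.0315]);print(n,u,v);u,v=int(u),int(v)
    o.append(cv2.resize(c['image'][v-25:v+35,u-20:u+20],(400,600),interpolation=cv2.INTER_CUBIC))
cv2.imwrite('pics/c4.png',np.hstack(o)[:,:,::-1])
E
```

```text
time: 9.9
ee_pos: [0.5147, -0.1635, 0.1829]
eef_rot: [0.671, 0.742, 0.0, 0.0]
ft_force: [0.6, -0.0, -3.3]
width: 0.0456
grip_force: 20.0
[ 0.59993001 -0.02651971 -3.33920315] [ 0.51474981 -0.16346744  0.18291418] [ 0.90530316  0.25843468 -0.7830643   1.70832851  0.19055274  1.25289416
  0.17998199]
scene 255.47634629908367 206.32585785740525
top 367.50357223221476 225.39169820112144
```

View pics/c4.png

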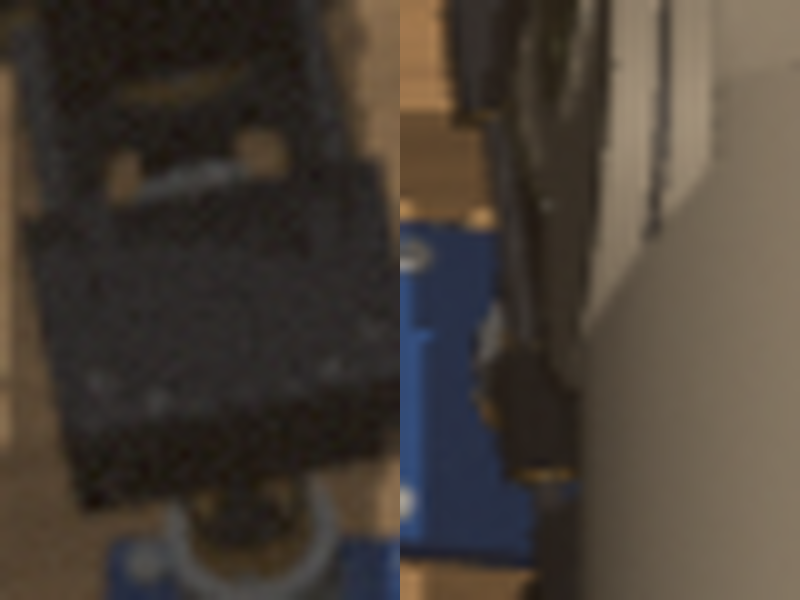

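The fixed cameras are occluded by the wrist. I'll turn the tool back to the yaw used at the sleeve, so the finger centring and any wrist-camera bias cancel between the gauge and the coupler, and look through the wrist camera there.

```bash
python3 -m crank '[[[0,0,0,8,-0.4],[0,0,0,16,-0.4],[0,0,0,24,-0.4],[0,0,0,32,-0.4],[0,0,0,40,-0.4],[0,0,0,48,-0.4],[0,0,0,56,-0.4],[0,0,0,64,-0.4],[0,0,0,72,-0.4],[2,-2,0,82,-0.4],[2,-2,0,82,-0.4],[2,-2,0,82,-0.4]]]' 20
python3 - <<'E'
from bench import r
from h import *
s=r.read_state();print(s['ft_force'],s['ee_pos'],s['eef_rot'],s['joint_positions'])
c=r.camera('wrist');np.savez('pics/w5.npz',**c);print(pix(c,s['ee_pos']+np.array([0,0,.0315])))
w2=np.load('pics/w2.npz')['image']
cv2.imwrite('pics/w5.png',np.hstack([cv2.resize(x[260:440,220:420],(400,360),interpolation=cv2.INTER_CUBIC) for x in(c['image'],w2)])[:,:,::-1])
E
```

```text
time: 11.2
ee_pos: [0.5124, -0.1623, 0.1826]
eef_rot: [0.993, 0.121, 0.0, 0.0]
ft_force: [0.1, 0.7, -2.4]
width: 0.0453
grip_force: 20.0
[ 0.06834249  0.69326116 -2.39803039] [ 0.51238336 -0.16232502  0.18260667] [9.92621500e-01 1.21254068e-01 7.18065627e-05 5.26057212e-05] [ 0.75865268  0.21958964 -0.60631345  1.72172144  0.1316428   1.24098411
 -1.2068536 ]
(np.float64(318.7757280057796), np.float64(341.8728326233636))
```

View pics/w5.png

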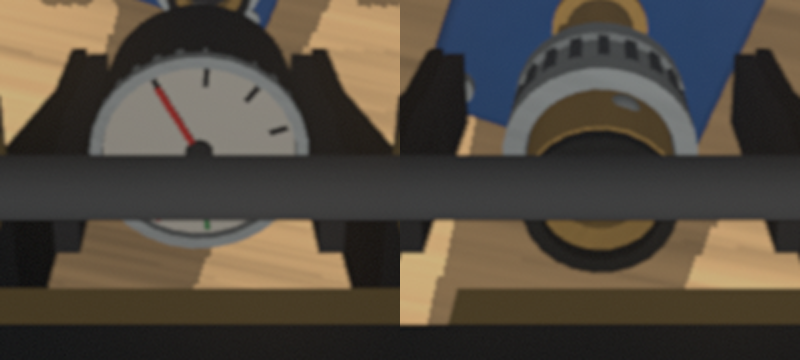

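Left half of the picture: the dial hub is at full-frame (319.5,335) with a symmetric bezel. Right half: the coupler mouth in the earlier view is centred at about (320.7,360). I'll put both into tool coordinates.

Run:
```python
from h import *
from bench import r
s=r.read_state();Rt=R.from_quat(s['eef_rot']).as_matrix();print(Rt[:,:2].round(3))
w5=np.load('pics/w5.npz');w2=np.load('pics/w2.npz');w1=np.load('pics/w1.npz')
p5=np.array([.51238,-.16232,.18261]);p2=np.array([.51265,-.16537,.06639]);p1=np.array([.5120,-.1669,.2225])
for dz in(.030,.0318,.034):
    print('gauge off tool',Rt.T@(plane(w5,319.5,335,p5[2]+dz)-p5)*1e3)
for m in(.112,.1145,.117):
    M=plane(w2,320.7,359.8,m); print(m,'mouth w2',M,'tool',Rt.T@(M-p2)*1e3,'w1',plane(w1,318,236,m))
```

```text
[[ 0.971  0.241]
 [ 0.241 -0.971]
 [ 0.     0.   ]]
gauge off tool [  2.35661717   0.31056521 -29.99986098]
gauge off tool [  3.47972419   0.30971604 -31.79981508]
gauge off tool [  4.85241055   0.30867816 -33.99975898]
0.112 mouth w2 [ 0.51415957 -0.16575855  0.112     ] tool [  1.37334197   0.74711013 -45.60984138] w1 [ 0.51626053 -0.16489977  0.112     ]
0.1145 mouth w2 [ 0.51589933 -0.16532288  0.1145    ] tool [  3.1669144    0.7438289  -48.10976834] w1 [ 0.51697534 -0.16473712  0.1145    ]
0.117 mouth w2 [ 0.51763908 -0.16488722  0.117     ] tool [  4.96048684   0.74054768 -50.6096953 ] w1 [ 0.51769015 -0.16457448  0.117     ]
```

```bash
python3 -m crank '[[[-1,3.3,0,0,-0.4],[-1,3.3,8,0,-0.4],[-1,3.3,16,0,-0.4],[-1,3.3,22,0,-0.4],[-1,3.3,22,0,-0.4],[-1,3.3,22,0,-0.4]]]' 20
python3 -m crank '[[[0,0,2,0,-0.4],[0,0,4,0,-0.4],[0,0,6,0,-0.4],[0,0,6,0,-0.4]]]' 20
python3 -m crank '[[[0,0,2,0,-0.4],[0,0,4,0,-0.4],[0,0,4,0,-0.4]]]' 20
```

```text
time: 11.85
ee_pos: [0.5118, -0.1664, 0.1604]
eef_rot: [0.993, 0.119, -0.0, -0.0]
ft_force: [-0.7, -1.0, -3.6]
width: 0.0455
grip_force: 20.0
time: 12.25
ee_pos: [0.512, -0.1663, 0.1544]
eef_rot: [0.993, 0.119, 0.0, 0.0]
ft_force: [0.2, 0.0, -2.9]
width: 0.0455
grip_force: 20.0
time: 12.55
ee_pos: [0.5135, -0.1661, 0.1524]
eef_rot: [0.993, 0.119, 0.002, 0.001]
ft_force: [-0.9, 2.1, 10.4]
width: 0.0452
grip_force: 20.0
```

Firm contact came early, and the funnel pushed the nose about +1.5 mm in x. I'll back off, shift that way and retry.

```bash
python3 -m crank '[[[0,0,-3,0,-0.4],[2,0,-3,0,-0.4],[2,0,-3,0,-0.4]]]' 20
python3 -m crank '[[[0,0,1,0,-0.4],[0,0,2,0,-0.4],[0,0,3,0,-0.4],[0,0,3,0,-0.4]]]' 20
```

```text
time: 12.85
ee_pos: [0.5138, -0.166, 0.1532]
eef_rot: [0.993, 0.119, -0.0, -0.0]
ft_force: [0.3, 0.8, -1.7]
width: 0.0455
grip_force: 20.0
time: 13.25
ee_pos: [0.5138, -0.1658, 0.1502]
eef_rot: [0.993, 0.119, -0.0, -0.0]
ft_force: [1.6, 0.5, -4.4]
width: 0.0452
grip_force: 20.0
```

```bash
python3 -m crank '[[[0,0,1,0,-0.4],[0,0,2,0,-0.4],[0,0,3,0,-0.4],[0,0,3,0,-0.4]]]' 20
python3 -m crank '[[[0,0,1,0,-0.4],[0,0,2,0,-0.4],[0,0,3,0,-0.4],[0,0,3,0,-0.4]]]' 20
```

```text
time: 13.65
ee_pos: [0.5141, -0.1659, 0.1479]
eef_rot: [0.993, 0.119, 0.0, 0.0]
ft_force: [0.7, 1.9, 2.0]
width: 0.0455
grip_force: 20.0
time: 14.05
ee_pos: [0.5144, -0.1658, 0.1454]
eef_rot: [0.993, 0.119, 0.001, 0.0]
ft_force: [-0.7, 1.6, 6.0]
width: 0.0457
grip_force: 20.0
```

```bash
python3 -m crank '[[[0.5,0,0,0,-0.4],[0.5,0,1,0,-0.4],[0.5,0,2,0,-0.4],[0.5,0,2,0,-0.4]]]' 20
python3 -m crank '[[[0,0,1,0,-0.4],[0,0,2,0,-0.4],[0,0,2,0,-0.4]]]' 20
```

```text
time: 14.45
ee_pos: [0.5148, -0.1656, 0.1432]
eef_rot: [0.993, 0.119, 0.0, 0.0]
ft_force: [-0.4, 2.6, 4.2]
width: 0.0453
grip_force: 20.0
time: 14.75
ee_pos: [0.5148, -0.1656, 0.1412]
eef_rot: [0.993, 0.119, 0.0, 0.0]
ft_force: [1.4, 2.3, 5.9]
width: 0.0458
grip_force: 20.0
```

```bash
python3 -m crank '[[[0,-0.4,1,0,-0.4],[0,-0.4,2,0,-0.4],[0,-0.4,3,0,-0.4],[0,-0.4,3,0,-0.4]]]' 20
python3 -m crank '[[[0,0,1,0,-0.4],[0,0,2,0,-0.4],[0,0,2,0,-0.4]]]' 20
```

```text
time: 15.15
ee_pos: [0.5148, -0.1655, 0.1384]
eef_rot: [0.993, 0.119, 0.001, 0.0]
ft_force: [0.8, 2.1, 7.1]
width: 0.0456
grip_force: 20.0
time: 15.45
ee_pos: [0.5147, -0.1655, 0.1362]
eef_rot: [0.993, 0.119, 0.001, 0.0]
ft_force: [0.7, 2.5, 4.2]
width: 0.0454
grip_force: 20.0
```

```bash
for i in 1; do python3 -m crank '[[[0,0,0.5,0,-0.4],[0,0,1,0,-0.4],[0,0,1,0,-0.4]]]' 20; done
python3 -m crank '[[[0,0,0.5,0,-0.4],[0,0,1,0,-0.4],[0,0,1,0,-0.4]]]' 20
python3 -m crank '[[[0,0,0.5,0,-0.4],[0,0,1,0,-0.4],[0,0,1,0,-0.4]]]' 20
```

```text
time: 15.75
ee_pos: [0.5144, -0.1656, 0.1346]
eef_rot: [0.993, 0.119, 0.0, 0.0]
ft_force: [2.7, 1.1, 0.8]
width: 0.0453
grip_force: 20.0
time: 16.05
ee_pos: [0.5144, -0.1656, 0.1337]
eef_rot: [0.993, 0.119, 0.0, 0.0]
ft_force: [2.1, 0.4, 2.5]
width: 0.0456
grip_force: 20.0
time: 16.35
ee_pos: [0.5146, -0.1656, 0.133]
eef_rot: [0.993, 0.119, 0.0, 0.0]
ft_force: [1.4, 1.4, 6.9]
width: 0.0459
grip_force: 20.0
```

The force dropped and then began to rise stiffly, which suggests the lock snapped and the flange met the cushion. I'll do a gentle pull test.

```bash
python3 -m crank '[[[0,0,-1,0,-0.4],[0,0,-1.5,0,-0.4],[0,0,-2,0,-0.4],[0,0,-2,0,-0.4]]]' 20
python3 -m crank '[[[0,0,-0.5,0,-0.4],[0,0,-1,0,-0.4],[0,0,-1,0,-0.4]]]' 20
```

```text
time: 16.75
ee_pos: [0.514, -0.1656, 0.1341]
eef_rot: [0.993, 0.119, -0.0, -0.0]
ft_force: [4.4, -0.8, -3.3]
width: 0.0458
grip_force: 20.0
time: 17.05
ee_pos: [0.5134, -0.1656, 0.1345]
eef_rot: [0.993, 0.119, -0.001, -0.0]
ft_force: [4.3, -0.7, -14.6]
width: 0.0454
grip_force: 20.0
```

The pull meets 14.6 N with almost no motion, so the plug is locked. Next I'll relax, release and lift clear.

```bash
python3 -m crank '[[[0,0,1,0,-0.4],[0,0,1.5,0,-0.4],[0,0,1.5,0,0.6],[0,0,1.5,0,0.8],[0,0,1.5,0,0.8],[0,0,1.5,0,0.8],[0,0,1.5,0,0.8],[0,0,1.5,0,0.8],[0,0,-30,0,0.8],[0,0,-70,0,0.8],[0,0,-110,0,0.8],[0,0,-110,0,0.8]]]' 20
python3 -m crank '[[[-50,0,0,0,0.8],[-100,0,0,0,0.8],[-100,0,0,0,0.8],[-100,0,0,0,0.8]]]'
python3 - <<'E'
from bench import r
from h import *
o=[]
for n,(x,y) in(('scene',(260,235)),('top',(361,235))):
    c=r.camera(n);print(n,pix(c,[.5145,-.165,.118+.045]))
    o.append(cv2.resize(c['image'][y-35:y+35,x-25:x+25],(400,560),interpolation=cv2.INTER_CUBIC))
cv2.imwrite('pics/end.png',np.hstack(o)[:,:,::-1]);print(r.read_state()['ft_force'])
E
```

```text
time: 18.25
ee_pos: [0.5167, -0.1657, 0.2511]
eef_rot: [0.993, 0.119, 0.004, 0.002]
ft_force: [0.1, 0.3, -0.2]
width: 0.0783
grip_force: 0.0
time: 18.65
ee_pos: [0.4164, -0.1897, 0.2457]
eef_rot: [0.993, 0.118, 0.0, 0.001]
ft_force: [0.3, -0.4, -0.1]
width: 0.0785
grip_force: 0.0
scene (np.float64(257.0803724702187), np.float64(219.35952047516193))
top (np.float64(365.4209551620916), np.float64(229.4894746912212))
[-0.26731913 -0.32560794  0.09026521]
```

View pics/end.png

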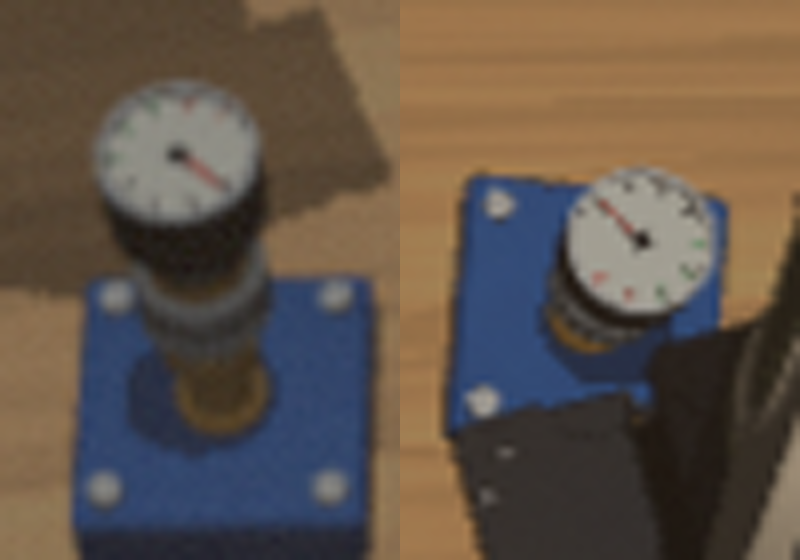

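The gauge stands upright in the coupler. Its dial is at about (257,219) in the scene view and (365,230) in the top view, as predicted, and the robot is clear.

```bash
python3 -c "
from bench import r
print(r.close_job())"
```

```text
the job is handed in; nothing more can be done
None
```

The sleeve caught on the first pull; the gauge's plug is pushed home, held against a 14.6 N pull test, and has been released standing upright; the job was handed in at about 19 s (limit 54 s), but the hand-in call returned no verdict.

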